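# Wedge the handle into the soap stamp and park it

## Robot

A 6-joint arm with a two-finger parallel gripper is mounted at the origin on a cart in front of the work surface, level with it; the furniture and walls round the work are solid. World frame = base frame: x ahead of the robot, y to its left, z up, the work surface at z = 0. Lengths are in mm, angles in rad, forces in N, time in s.
With the tool pointing down it reaches from about 400 to 925 mm from the base axis. Payload 12.5 kg.
Tool frame: the origin (TCP) lies on the centre line of the jaws, within the pads' length; the fingertips stand 25 mm ahead of it and the grasp point (between the pads) lies 6 mm ahead of it (env.tip_extent is the distance from the TCP to the fingertips, in mm); x points along the fingers, z is the direction in which the jaws open and shut, and the axes are right-handed (so a half turn about x gives the same grasp; the last joint's range is limited). The gripper opens to 95 mm and grips with 3 to 60 N. Pads are 20 mm wide; open, the fingers measure 119 mm over their backs; the gripper's body (75 mm by 180 mm) begins 59 mm behind the grasp point.
Start: joints at [1.052, 0.491, 1.559, -0, 1.092, -0.106], TCP at [250.719, 572.524, 239.661] pointing down, gripper open.
Joint ranges: [-3.1, 3.1], [-0.84, 2.19], [0.05, 2.79], [-1.13, 4.28], [0.06, 2.93], [-2.69, 2.69]. Speed limits (rad/s): [2.22, 2.22, 2.79, 3.14, 3.14, 3.14].

## Interface

Orientations are given as [roll, pitch, yaw] about the fixed x, y, z axes, in that order (R = Rz(yaw) Ry(pitch) Rx(roll)).
In Python, from cell import env gives the robot as it stands.
- The arm moves only by the tool step_arm, never from a script. Its argument "rows" is a list of rows, each a list of 6 numbers: the shift along the tool's x, y, z in mm, then the turn, a rotation vector about the tool's x, y, z in rad. In form: [[x, y, z, wx, wy, wz], ...]. A call has 1 to 8 rows; each row shifts and turns the pose as measured when the row begins, along the tool's axes as they then stand; what a row does not reach is not made up. A row lasts 1/8 s, in which the tool goes at most 62.5 mm and 10.7 degrees, less where a joint would pass 70% of its speed; a pose out of reach is approached as far as the arm can. A call is refused whole if a number of a shift passes 62.5 or a number of a turn 0.188, either way. A call with a gripper value outside its range is refused whole. "grip" is the finger opening in mm, from 0 to 95.1, set as the call begins (left out, the last holds). The fingers move at their own pace and stop on an object; the grip force is fixed at half the most. Time passes only in rows, so rows that do not move let the fingers close. It gives the time, the measured TCP pose, the force and the opening at its end, in the units of the state.
- env.state(): the state, without advancing time (a new reading comes with each control period).
- env.read_camera(name): name is "scene" or "top"; returns the picture (480x640x3 uint8, red, green, blue); there is no depth.
- env.get_calibration(name): a dict with "fx", "fy", "cx", "cy" (pixels), "pose" (4x4, takes a point from camera to world coordinates). Camera axes: x right, y down, z forward; pixel columns grow to the right and rows downward; lengths in mm; the calibration is good to about 2 mm. A picture is of the moment at which its call begins. get_calibration takes no time and is no camera call.
- env.job_done(): hands the job in, once; it reports no verdict.
The state is a dict: "t": time; "joints": joint angles; "qvel": joint speeds; "tau": joint torques, N m; "eef_pos": TCP position; "tcp_rot": TCP orientation; "ft_force": force on the tool from outside, world axes, zero at the start; "moment": the same for the moment, N m; "opening": opening from 0.0 (shut) to 1.0 (fully open).
Only numpy, scipy, OpenCV 4.12 (cv2) and the standard library are available. Lean on these libraries where they do the work, as an engineer would, in place of code of your own. Each camera call takes 0.05 s, during which the arm holds its last target.

## Task

Take the wooden handle out of its holder block and put its tapered steel shank into the socket of the round brass stamp die, pressing or tapping it straight down firmly (about 18 N), but never with more than 30 N, so that it is held by friction alone. Then lift the stamp by its handle alone, so that the die hangs from it clear of the board, and set it down gently and upright in the square wooden tray, the handle still wedged in, and let go. Leave the square die, the soaps and the timer where they are.

Things in the scene. Friction and masses are not known exactly. Their poses are not given: they have to be found in the camera images.
- handle_grip (a point): Centre of the round dark wooden grip of the loose handle (120 g, 130 mm long overall), which stands upright in the holder, z up along its axis. Grip: 29 mm diameter, 64 mm long (32 mm above and below this point). Below it a brass collar, 36 mm diameter, 32 to 38 mm below this point; then the steel shank, its tip 95 mm below this point. Yaw is of no matter.
- shank_tip (a point): Lower end of the handle's round shank, on its axis, 95 mm below handle_grip. Diameter 10 mm at the tip, 14 mm 5 mm above it, then a slender taper to 20 mm at 45 mm above it. The taper bites when the tip is some 36 to 51 mm below the mouth's rim (bush high or low); from there resistance rises by about 4 N per mm. The collar never reaches the boss.
- holder: Wooden block 80 x 80 x 60 mm, fixed to the table, with one upright hole of 27 mm in the middle, in which the handle's shank hangs loosely, its collar resting on the block's top. Origin at the centre of its underside; z up.
- board: Flat beech pressing board, 120 (x) x 220 (y) x 12 mm, fixed to the table; both dies stand on it, one on either half. Origin at the centre of its underside; z up.
- die_round: Stamp die with a ROUND foot plate, loose on the board, 0.45 to 0.7 kg: brass plate 66 mm diameter, 12 mm thick, with a round boss of 44 mm diameter up to 70 mm. Origin at the centre of its underside; z up along the socket. A push of 15 to 25 N on the handle makes a fit that carries the die; the handle's own weight does not.
- die_round_mouth (a point): Centre of the rim of the round die's boss, 70 mm above its underside. A 29 mm bore, 58 mm deep, holds a steel bush, which stays put in use but sits 0 to 14 mm below the rim; how deep is not reported and differs each time. It has a funnel 3 mm high (24 to 18 mm diameter), then the tapered socket that matches the shank: 18 mm at its top, 24 mm long.
- die_square: Bystander: the other die, with a SQUARE foot plate 62 x 62 x 12 mm and a like boss, 70 mm high, loose on the board. Origin at the centre of its underside.
- tray: Square wooden tray, fixed to the table, 116 x 116 mm outside, 102 x 102 mm inside; inner floor 7 mm above the table, rim 16 mm. Origin at the centre of its underside; z up.
- timer: Bystander: round white dial timer with a red pointer, 61 x 60 x 42 mm, on the table beyond the board. Origin at its underside.
- soap_rose: Bystander: mauve rose-shaped soap, 69 x 68 x 34 mm, beyond the board. Origin at its underside.
- soap_cloud: Bystander: pink lumpy cloud-shaped soap, 68 x 68 x 35 mm, beyond the board. Origin at its underside.
Things that resemble listed ones, but are neither listed nor needed, are in the scene too. Leave any purple look-alike of the die_round alone.

How it is judged (in metres and radians):
On the way, in this order (a step that is already met when the one before it is completed fails the run):
1. the shank stands straight in the round die's socket, its tip at least 34 mm below the mouth, while the die stands on the board (z of shank_tip in the frame of die_round_mouth below -0.034 m and horizontal distance between shank_tip and die_round below 0.005 m and angle between the z axis of shank_tip and the z axis of die_round, either way round below 0.1 rad and contact force between die_round and board above 1 N), for 0.2 s.
2. the die hangs from the handle by friction alone, at least 20 mm above the board and touched by no finger (z of die_round in the frame of board above 0.032 m and z of shank_tip in the frame of die_round_mouth below -0.032 m and contact force between die_round and the fingers below 0.2 N and contact force between die_round and board below 0.1 N), for 0.5 s.
At the end, for the whole second after the job is handed in: The round die stands flat and upright on the tray's floor (within 30 mm of its middle, tilt under 0.08 rad), at rest, with the handle's shank still straight in its socket (tip at least 32 mm below the mouth, on the axis within 6 mm and 0.1 rad), released (horizontal distance between die_round and tray below 0.03 m and z of die_round in the frame of tray below 0.011 m and angle between die_round's own z axis and vertical below 0.08 rad and z of shank_tip in the frame of die_round_mouth below -0.032 m and horizontal distance between shank_tip and die_round below 0.006 m and angle between the z axis of shank_tip and the z axis of die_round, either way round below 0.1 rad and linear speed of die_round below 0.02 m/s); the robot touches nothing.
It fails at once if the round die is pressed on the board with more than 38 N, its own weight included (contact force between die_round and board above 38 N).
It fails at once if the round die is set or dropped on the tray with more than 38 N, its own weight included (contact force between die_round and tray above 38 N).
It fails at once if the square die, a soap or the timer is moved more than 25 mm (distance of any of die_square, timer, soap_rose, soap_cloud from where it was at the start of the episode above 0.025 m).
It also fails if it takes over 56 s, if anything falls off the work surface, if the arm or the gripper's body presses on something with over 40 N, if the wrist force passes 120 N, or if a joint passes its speed limit or range.

## Working session

There is one attempt and no reset: what is moved stays moved. The work goes in short steps, Python scripts to look and compute and a tool call to move; the robot and the scene stay as the last step left them, time stands still between calls to the robot, and variables do not carry over. Pictures are saved under pics/ and viewed, and the job is handed in when it is done.

Besides the shell and the picture viewer there is one more tool, called after "Emit:" by a JSON object that holds its "method" and its "body". step_arm: Moves the arm, as the interface text tells. Its arguments: {"type":"object","properties":{"rows":{"type":"array","items":{"type":"array","items":{"type":"number"}}},"grip":{"type":"number"}},"required":["rows"]}

```bash
ls; mkdir -p pics
python3 - <<'E'
from cell import env
import cv2,json,numpy as np
for n in("scene","top"):
    im=env.read_camera(n); cv2.imwrite(f"pics/{n}0.png",im[:,:,::-1])
    c=env.get_calibration(n); print(n,c)
print(env.state())
E
```

```text
pics
scene {'fx': 542.412312986661, 'fy': 542.412312986661, 'cx': 316.2321705067124, 'cy': 243.20940689166008, 'pose': array([[ 6.49258227e-01, -5.40694012e-01,  5.34896008e-01,
        -4.56372194e+01],
       [-7.60507762e-01, -4.52671647e-01,  4.65528006e-01,
        -5.50393128e+02],
       [-9.57594837e-03, -7.09040454e-01, -7.05102784e-01,
         8.57063758e+02],
       [ 0.00000000e+00,  0.00000000e+00,  0.00000000e+00,
         1.00000000e+00]])}
top {'fx': 554.6836273028614, 'fy': 554.6836273028614, 'cx': 322.53808158646797, 'cy': 241.8567614747751, 'pose': array([[ 2.16940954e-03, -9.84052280e-01,  1.77866254e-01,
         3.31733872e+02],
       [-9.99927052e-01, -2.12370401e-05,  1.20784740e-02,
        -5.12090729e+01],
       [-1.18820726e-02, -1.77879482e-01, -9.83980542e-01,
         1.18914340e+03],
       [ 0.00000000e+00,  0.00000000e+00,  0.00000000e+00,
         1.00000000e+00]])}
{'t': 0.1, 'joints': array([ 1.05240468e+00,  4.91493522e-01,  1.55937896e+00, -7.31567964e-06,
        1.09170739e+00, -1.05592148e-01]), 'qvel': array([ 1.66024464e-03, -1.90759996e-03, -1.70686010e-03,  3.24167753e-04,
       -4.73462547e-05, -6.31709305e-04]), 'tau': array([ 3.73637871e-03, -6.13622618e+01, -2.58615392e+01,  6.93894457e-02,
        4.69638035e-02, -9.34253967e-05]), 'eef_pos': array([250.6171352 , 572.34725508, 239.12703985]), 'tcp_rot': array([ 3.04257317,  1.56980909, -2.08261194]), 'ft_force': array([-0.90479696,  0.4089026 , -0.0874083 ]), 'moment': array([ 0.00031991, -0.00527377, -0.0210158 ]), 'opening': 0.9985119567348728}
```

View pics/scene0.png

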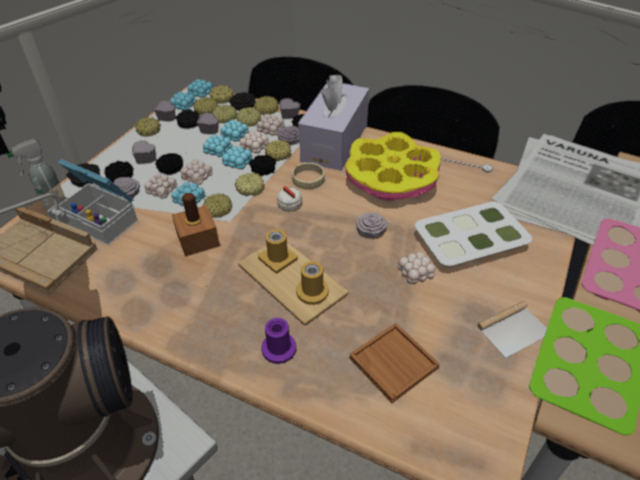

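View pics/top0.png

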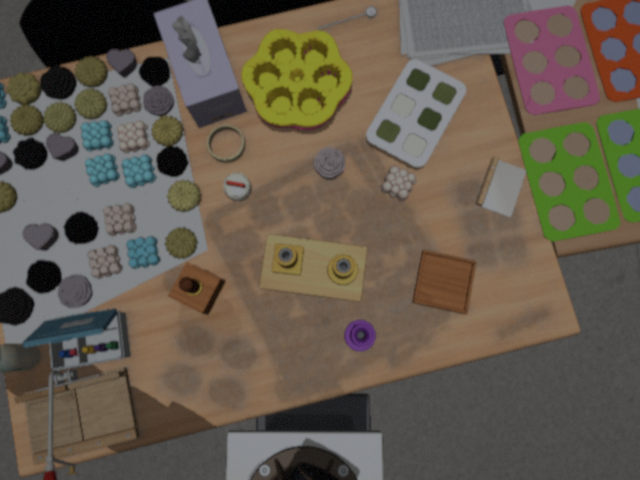

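The round die is at about (343,267) in top and (312,280) in scene. The handle is at (190,285) top, the tray at (444,281) top. Next I'll enlarge these.

Run:
```python
import cv2,numpy as np
t=cv2.imread("pics/top0.png");s=cv2.imread("pics/scene0.png")
def crop(im,x,y,w,h,k):
    return cv2.resize(im[y:y+h,x:x+w],None,fx=k,fy=k,interpolation=cv2.INTER_CUBIC)
cv2.imwrite("pics/a.png",np.hstack([crop(t,160,250,75,75,5),crop(t,310,235,75,75,5)]))
cv2.imwrite("pics/b.png",np.hstack([crop(s,165,185,75,75,5),crop(s,275,245,75,75,5)]))
cv2.imwrite("pics/c.png",np.hstack([crop(t,400,240,90,90,4),crop(s,340,315,110,90,4)]))
```

```text
(no output)
```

View pics/a.png

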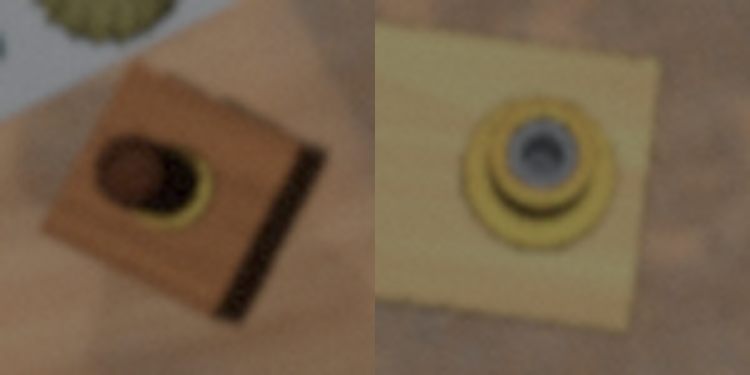

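View pics/b.png

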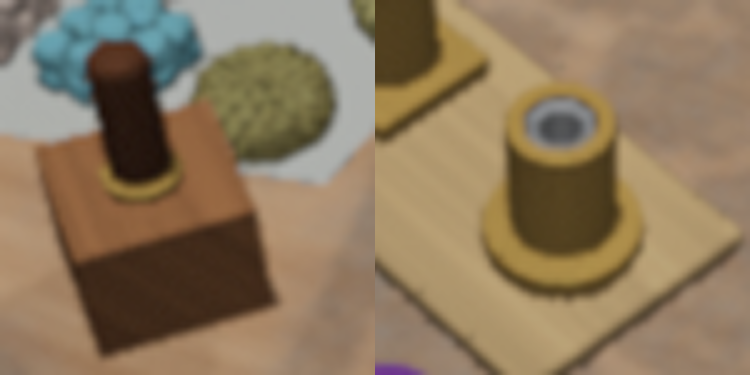

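View pics/c.png

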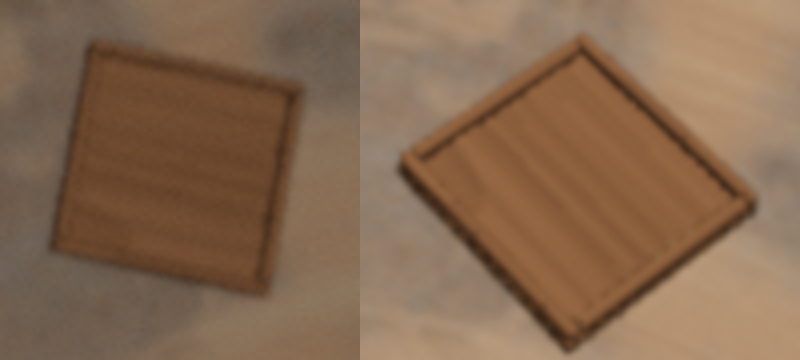

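```bash
cat > h.py <<'E'
from cell import env
import numpy as np
def ray(n,uv):
    c=env.get_calibration(n);T=c["pose"]
    d=T[:3,:3]@np.array([(uv[0]-c["cx"])/c["fx"],(uv[1]-c["cy"])/c["fy"],1]);return T[:3,3],d/np.linalg.norm(d)
def plane(n,uv,z):
    o,d=ray(n,uv);return (o+d*(z-o[2])/d[2])
def tri(a,b):
    A=np.zeros((3,3));v=np.zeros(3)
    for n,uv in(("top",a),("scene",b)):
        o,d=ray(n,uv);P=np.eye(3)-np.outer(d,d);A+=P;v+=P@o
    return np.linalg.solve(A,v)
def proj(n,p):
    c=env.get_calibration(n);T=c["pose"];q=T[:3,:3].T@(np.array(p,float)-T[:3,3])
    return np.array([c["fx"]*q[0]/q[2]+c["cx"],c["fy"]*q[1]/q[2]+c["cy"]])
E
python3 - <<'E'
from h import *
np.set_printoptions(precision=1,suppress=True)
def cr(u,v,x,y,k): return ((u+.5)/k-.5+x,(v+.5)/k-.5+y)
m1=cr(543-375,157,310,235,5);m2=cr(561-375,125,275,245,5)
print("mouth",plane("top",m1,82),plane("scene",m2,82),tri(m1,m2))
f1=cr(539-375,172,310,235,5);f2=cr(562-375,218,275,245,5)
print("foot",plane("top",f1,24),plane("scene",f2,24))
c1=cr(130,172,160,250,5);c2=cr(121,62,165,185,5)
print("cap",plane("top",c1,131),plane("scene",c2,131),tri(c1,c2))
print("collar",plane("top",cr(170,188,160,250,5),66),plane("scene",cr(142,175,165,185,5),66))
print("holder top view corners",[plane("top",cr(*p,160,250,5),60)[:2] for p in((130,62),(302,148),(213,318),(43,228))])
print("holder scene",[plane("scene",cr(*p,165,185,5),60)[:2] for p in((38,148),(205,100),(252,212),(78,262))])
t=[plane("top",cr(*p,400,240,4),16)[:2] for p in((90,42),(302,90),(268,295),(52,250))]
s=[plane("scene",cr(p[0]-360,p[1],340,315,4),16)[:2] for p in((582,35),(757,203),(573,340),(402,160))]
print("tray",t,np.mean(t,0),s,np.mean(s,0))
E
```

```text
mouth [482.5 -79.3  82. ] [481.8 -79.1  82. ] [482.3 -79.1  81.7]
foot [484. -79.  24.] [483.3 -77.2  24. ]
cap [440.9 224.3 131. ] [438.5 221.2 131. ] [441.2 225.3 127.1]
collar [441.1 224.6  66. ] [438.  224.1  66. ]
holder top view corners [array([493.6, 244.9]), array([458.1, 172.5]), array([388.9, 206.3]), array([425.2, 277.3])]
holder scene [array([423.8, 279.1]), array([492.9, 246.9]), array([456.7, 175.2]), array([388.4, 208.6])]
tray [array([ 525.8, -249.9]), array([ 500. , -361.7]), array([ 391.6, -338.9]), array([ 414.9, -226.6])] [ 458.1 -294.3] [array([ 523.9, -251.8]), array([ 497.6, -364.5]), array([ 389. , -340.3]), array([ 413.2, -229.3])] [ 455.9 -296.5]
```

```bash
cat >> h.py <<'E'
from scipy.spatial.transform import Rotation as Ro
np.set_printoptions(precision=3,suppress=True)
def go(target=None):
    s=env.state();R=Ro.from_euler("xyz",s["tcp_rot"]).as_matrix()
    print("t",s["t"],"pos",s["eef_pos"],"f",s["ft_force"],"open",s["opening"]*95.1,"qv",np.abs(s["qvel"]).max(),"j",s["joints"])
    print("toolx",R[:,0],"y",R[:,1],"z",R[:,2])
    # level: rotation to bring x to -z
    v=np.cross(R[:,0],[0,0,-1]);print("levelling rotvec(tool)",R.T@v)
    if target is not None:print("shift tool",R.T@(np.array(target)-s["eef_pos"]))
E
python3 -c "
from h import *
go([440.5,225,239])
print(proj('top',[440.5,225,60]))"
```

```text
t 0.1 pos [250.617 572.347 239.127] f [-0.905  0.409 -0.087] open 94.9584870854864 qv 0.001907599956829123 j [ 1.052  0.491  1.559 -0.     1.092 -0.106]
toolx [-0.    -0.001 -1.   ] y [-0.916  0.401  0.   ] z [ 0.401  0.916 -0.001]
levelling rotvec(tool) [ 0.    -0.001 -0.   ]
shift tool [   0.334 -313.279 -241.995]
[194.092 287.755]
```

Emit:
{"method": "step_arm", "body": {"rows": [[0,-45,-35,0,0,0],[0,-45,-35,0,0,0],[0,-45,-35,0,0,0],[0,-45,-35,0,0,0],[0,-45,-35,0,0,0],[0,-45,-35,0,0,0],[0,-30,-24,0,0,0],[0,0,0,0,0,0]], "grip": 70}}

```text
t: 1.1
eef_pos: [436.1, 227.6, 237.2]
tcp_rot: [2.844, 1.567, -2.279]
ft_force: [0.1, 0.3, 0.5]
opening: 0.734
```

```bash
python3 -c "
from h import *
go([440.5,225,170])"
```

```text
t 1.1 pos [436.054 227.639 237.183] f [0.145 0.341 0.455] open 69.81803591435506 qv 0.019915539087023343 j [ 0.348  0.307  1.878 -0.002  0.96  -0.811]
toolx [-0.002 -0.003 -1.   ] y [-0.917  0.399  0.001] z [ 0.399  0.917 -0.003]
levelling rotvec(tool) [ 0.    -0.003 -0.001]
shift tool [67.179 -5.2   -0.414]
```

Emit:
{"method": "step_arm", "body": {"rows": [[32,-3,0,0,-0.003,-0.001],[32,-2,0,0,0,0],[0,0,0,0,0,0]]}}

```text
t: 1.48
eef_pos: [440.1, 226.7, 172.0]
tcp_rot: [-0.074, 1.57, 1.085]
ft_force: [-0.3, 0.7, 0.1]
opening: 0.736
```

```bash
python3 -c "
from h import *
import cv2
go([440.5,225,106])
for n in('top','scene'):
    im=env.read_camera(n)[:,:,::-1]
    u,v=proj(n,[440,225,110]).astype(int)
    cv2.imwrite(f'pics/{n}1.png',cv2.resize(im[v-50:v+50,u-60:u+60],None,fx=6,fy=6,interpolation=cv2.INTER_CUBIC)); print(u,v)
go([440.5,225,106])
"
```

```text
t 1.475 pos [440.133 226.664 172.   ] f [-0.334  0.683  0.13 ] open 69.94721679997471 qv 0.033464402157067974 j [ 0.342  0.398  1.949  0.     0.794 -0.818]
toolx [ 0.  0. -1.] y [-0.917  0.4   -0.   ] z [0.4   0.917 0.   ]
levelling rotvec(tool) [0. 0. 0.]
shift tool [66.  -1.  -1.4]
187 285
189 203
t 1.575 pos [441.046 227.001 173.983] f [-0.17   0.649  0.191] open 70.14844084068139 qv 0.01928100779436678 j [ 0.342  0.395  1.947  0.     0.796 -0.818]
toolx [ 0.004  0.001 -1.   ] y [-0.917  0.4   -0.003] z [0.4   0.917 0.003]
levelling rotvec(tool) [0.    0.003 0.003]
shift tool [67.977 -0.109 -2.245]
```

View pics/scene1.png

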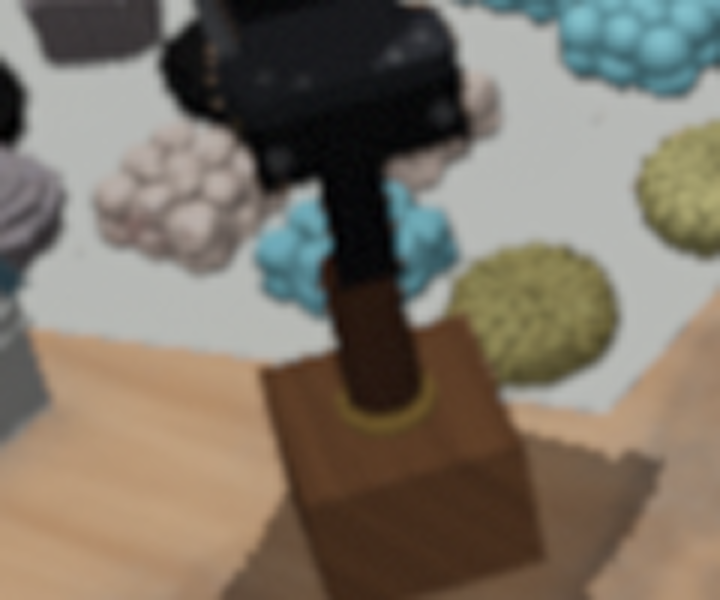

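View pics/top1.png

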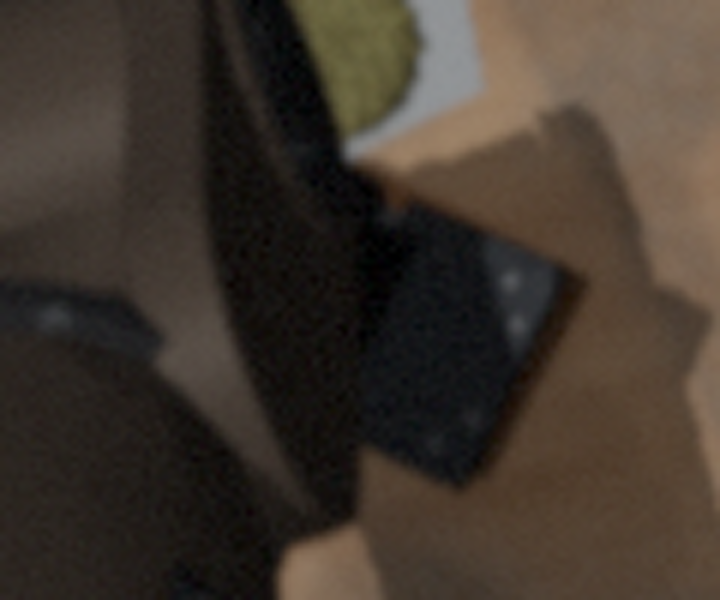

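Scene view: the fingers hang in line with the handle (pad at crop (365,280), grip at (375,340)). Descending.

Emit:
{"method": "step_arm", "body": {"rows": [[20,0,-1,0,0.003,0.003],[20,0,-1,0,0,0],[16,0,0,0,0,0],[10,0,0,0,0,0],[0,0,0,0,0,0]]}}

```text
t: 2.2
eef_pos: [442.6, 228.1, 112.7]
tcp_rot: [-0.798, 1.561, 0.364]
ft_force: [-0.4, -0.1, 0.7]
opening: 0.738
```

```bash
python3 -c "
from h import *
go([440.5,225,106])
"
```

```text
t 2.2 pos [442.56  228.124 112.673] f [-0.415 -0.145  0.717] open 70.1945158409417 qv 0.01941146423168646 j [ 0.343  0.493  2.002  0.     0.637 -0.819]
toolx [ 0.009  0.004 -1.   ] y [-0.918  0.397 -0.007] z [0.397 0.918 0.007]
levelling rotvec(tool) [0.    0.007 0.007]
shift tool [ 6.642  0.697 -3.732]
```

Emit:
{"method": "step_arm", "body": {"rows": [[6,0.7,-3.7,0,0.007,0.007],[0,0,0,0,0,0],[0,0,0,0,0,0]]}}

```text
t: 2.58
eef_pos: [440.9, 225.2, 107.8]
tcp_rot: [-0.913, 1.569, 0.249]
ft_force: [0.8, -0.1, -0.1]
opening: 0.738
```

```bash
python3 -c "
from h import *
go([440.5,225,106])
"
```

```text
t 2.575 pos [440.932 225.163 107.787] f [ 0.804 -0.145 -0.117] open 70.22306029560819 qv 0.0029339032085832694 j [ 0.339  0.501  2.007 -0.     0.632 -0.823]
toolx [ 0.002  0.    -1.   ] y [-0.918  0.397 -0.001] z [0.397 0.918 0.001]
levelling rotvec(tool) [0.    0.001 0.001]
shift tool [ 1.786  0.334 -0.323]
```

Well aligned; close.

Emit:
{"method": "step_arm", "body": {"rows": [[1,0,0,0,0.001,0.001],[0,0,0,0,0,0],[0,0,0,0,0,0],[0,0,0,0,0,0],[0,0,0,0,0,0],[0,0,0,0,0,0]], "grip": 10}}

```text
t: 3.32
eef_pos: [441.1, 225.2, 107.0]
tcp_rot: [-1.071, 1.57, 0.091]
ft_force: [0.7, -0.6, -0.6]
opening: 0.302
```

```bash
python3 -c "
from h import *
go([440.5,225,106])
"
```

```text
t 3.325 pos [441.109 225.224 107.029] f [ 0.722 -0.578 -0.568] open 28.745834374936127 qv 0.0014651927531945856 j [ 0.339  0.503  2.007 -0.     0.631 -0.823]
toolx [ 0.001  0.    -1.   ] y [-0.918  0.397 -0.001] z [0.397 0.918 0.   ]
levelling rotvec(tool) [0.    0.    0.001]
shift tool [ 1.028  0.471 -0.448]
```

Emit:
{"method": "step_arm", "body": {"rows": [[-20,0,0,0,0,0],[-35,0,0,0,0,0],[-35,0,0,0,0,0],[-25,0,0,0,0,0],[0,0,0,0,0,0],[0,0,0,0,0,0]]}}

```text
t: 4.08
eef_pos: [439.9, 224.8, 223.3]
tcp_rot: [2.387, 1.567, -2.734]
ft_force: [-0.5, -0.6, -1.0]
opening: 0.298
```

```bash
python3 -c "
from h import *
go([482.3,-79.2,214])
"
```

```text
t 4.075 pos [439.941 224.792 223.341] f [-0.484 -0.564 -1.045] open 28.319805500336 qv 0.0035981533394313044 j [ 0.339  0.327  1.891 -0.     0.927 -0.823]
toolx [-0.003 -0.001 -1.   ] y [-0.918  0.397  0.002] z [ 0.397  0.918 -0.002]
levelling rotvec(tool) [ 0.    -0.002 -0.002]
shift tool [   9.62  -159.66  -262.124]
```

Emit:
{"method": "step_arm", "body": {"rows": [[0,-13,-22,0,-0.002,-0.002],[0,-22,-37,0,0,0],[0,-25,-41,0,0,0],[0,-25,-41,0,0,0],[0,-25,-41,0,0,0],[0,-25,-41,0,0,0],[0,-15,-25,0,0,0],[0,-8,-13,0,0,0]]}}

```text
t: 5.08
eef_pos: [479.6, -85.8, 212.6]
tcp_rot: [1.925, 1.555, 3.09]
ft_force: [-0.3, 0.6, -1.8]
opening: 0.3
```

```bash
python3 -c "
from h import *
go([482.3,-79.2,214])
"
```

```text
t 5.075 pos [479.6   -85.802 212.595] f [-0.321  0.564 -1.789] open 28.51756482977499 qv 0.23352216985150262 j [-0.311  0.336  1.912 -0.005  0.909 -1.472]
toolx [-0.016  0.001 -1.   ] y [-0.919  0.395  0.015] z [ 0.395  0.919 -0.006]
levelling rotvec(tool) [ 0.    -0.006 -0.015]
shift tool [-1.443  0.147  7.123]
```

Emit:
{"method": "step_arm", "body": {"rows": [[0,0,7,0,-0.006,-0.015],[0,0,0,0,0,0],[0,0,0,0,0,0]]}}

```text
t: 5.45
eef_pos: [481.9, -77.7, 211.1]
tcp_rot: [1.182, 1.569, 2.347]
ft_force: [0.7, -0.1, -1.4]
opening: 0.298
```

```bash
python3 -c "
from h import *
import cv2
go([482.3,-79.2,208])
im=env.read_camera('scene')[:,:,::-1]
u,v=proj('scene',[482,-79,120]).astype(int);print(u,v)
cv2.imwrite('pics/scene2.png',cv2.resize(im[v-50:v+50,u-60:u+60],None,fx=6,fy=6,interpolation=cv2.INTER_CUBIC))
im=env.read_camera('top')[:,:,::-1]
u,v=proj('top',[482,-79,120]).astype(int);print(u,v)
cv2.imwrite('pics/top2.png',cv2.resize(im[v-50:v+50,u-60:u+60],None,fx=6,fy=6,interpolation=cv2.INTER_CUBIC))
"
```

```text
t 5.45 pos [481.933 -77.663 211.121] f [ 0.703 -0.063 -1.43 ] open 28.338749666969473 qv 0.015033119047646638 j [-0.296  0.335  1.92   0.001  0.889 -1.462]
toolx [-0.002  0.002 -1.   ] y [-0.919  0.395  0.002] z [0.395 0.919 0.001]
levelling rotvec(tool) [ 0.     0.001 -0.002]
shift tool [ 3.118 -0.95  -1.27 ]
311 255
343 263
```

View pics/scene2.png

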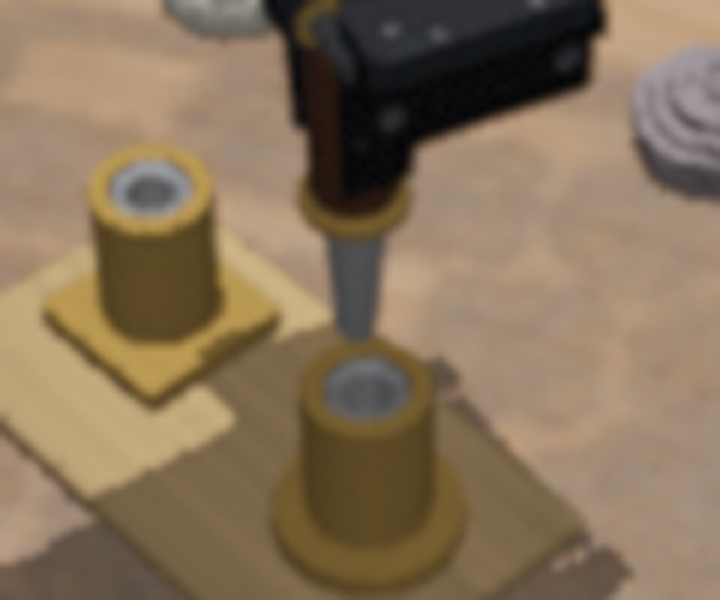

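View pics/top2.png

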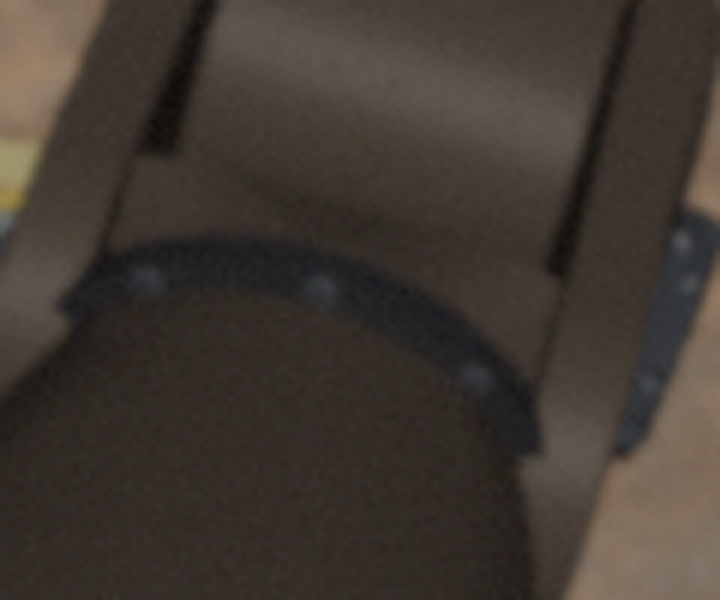

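```bash
python3 -c "
from h import *
for z in(104,107,110):print(proj('scene',[481.9,-77.7,z]))
print('tip seen',251+360/6,205+331/6, 'mouth', plane('scene',(251+365.5/6-.5,205+388/6-.5),82))
print(plane('scene',(251+360/6-.5,205+331/6-.5),107))
go([482.3,-79.2,190])
"
```

```text
[311.104 261.448]
[311.079 260.366]
[311.053 259.28 ]
tip seen 311.0 260.1666666666667 mouth [482.215 -77.753  82.   ]
[482.576 -75.658 107.   ]
t 5.55 pos [481.978 -77.834 211.242] f [ 0.812 -0.857 -1.739] open 28.7234290587743 qv 0.006227113412611446 j [-0.296  0.334  1.92   0.001  0.889 -1.462]
toolx [-0.001  0.001 -1.   ] y [-0.919  0.395  0.002] z [0.395 0.919 0.001]
levelling rotvec(tool) [ 0.     0.001 -0.002]
shift tool [21.24  -0.872 -1.145]
```

Emit:
{"method": "step_arm", "body": {"rows": [[9,-0.9,-1.1,0,0.001,-0.002],[13,0,0,0,0,0],[10,0,0,0,0,0],[8,0,0,0,0,0],[0,0,0,0,0,0]]}}

```text
t: 6.18
eef_pos: [482.3, -78.8, 167.9]
tcp_rot: [2.58, 1.57, -2.537]
ft_force: [0.5, -0.2, -1.4]
opening: 0.301
```

```bash
python3 -c "
from h import *
go([482.3,-79.0,155])
"
```

```text
t 6.175 pos [482.298 -78.792 167.879] f [ 0.472 -0.221 -1.427] open 28.63586083178147 qv 0.0060635012924492105 j [-0.297  0.397  1.968 -0.     0.778 -1.463]
toolx [-0. -0. -1.] y [-0.919  0.394  0.   ] z [ 0.394  0.919 -0.   ]
levelling rotvec(tool) [ 0. -0. -0.]
shift tool [12.879 -0.086 -0.187]
```

Emit:
{"method": "step_arm", "body": {"rows": [[6,0,0,0,0,0],[5,0,0,0,0,0],[4,0,0,0,0,0],[0,0,0,0,0,0]]}}

```text
t: 6.68
eef_pos: [483.2, -79.1, 152.5]
tcp_rot: [-1.551, 1.568, -0.385]
ft_force: [2.0, -0.3, -1.2]
opening: 0.295
```

Emit:
{"method": "step_arm", "body": {"rows": [[1.5,0,0,0,0,0],[1.5,0,0,0,0,0],[0,0,0,0,0,0]]}}

```text
t: 7.05
eef_pos: [483.3, -79.1, 149.5]
tcp_rot: [-1.542, 1.568, -0.377]
ft_force: [1.4, -0.1, -1.9]
opening: 0.299
```

Emit:
{"method": "step_arm", "body": {"rows": [[1.5,0,0,0,0,0],[1.5,0,0,0,0,0],[0,0,0,0,0,0]]}}

```text
t: 7.42
eef_pos: [483.4, -79.2, 147.9]
tcp_rot: [-1.533, 1.567, -0.367]
ft_force: [0.6, 0.3, -4.6]
opening: 0.3
```

Emit:
{"method": "step_arm", "body": {"rows": [[1.5,0,0,0,0,0],[1.5,0,0,0,0,0],[0,0,0,0,0,0]]}}

```text
t: 7.8
eef_pos: [483.4, -79.1, 147.7]
tcp_rot: [-1.527, 1.565, -0.361]
ft_force: [-0.7, 0.5, -5.9]
opening: 0.3
```

```bash
python3 -c "
from h import *
import cv2
go([482.3,-79.0,155])
s=env.state();print(s['tau'],s['moment'])
im=env.read_camera('scene')[:,:,::-1]
u,v=311,255
cv2.imwrite('pics/scene3.png',cv2.resize(im[v-50:v+50,u-60:u+60],None,fx=6,fy=6,interpolation=cv2.INTER_CUBIC))
s=env.state();print(s['tau'],s['ft_force'],s['eef_pos'])
"
```

```text
t 7.8 pos [483.41  -79.098 147.656] f [-0.717  0.528 -5.872] open 28.52015580263324 qv 0.0036857260587567445 j [-0.297  0.428  1.988 -0.001  0.72  -1.463]
toolx [ 0.006 -0.002 -1.   ] y [-0.919  0.394 -0.006] z [0.394 0.919 0.   ]
levelling rotvec(tool) [0.    0.    0.006]
shift tool [-7.351  1.015 -0.345]
[ -0.081 -52.186 -19.665  -0.038  -0.002   0.015] [0.066 0.127 0.037]
[ -0.101 -47.087 -17.476  -0.026  -0.141   0.013] [-1.265  1.188  7.33 ] [483.518 -79.147 147.557]
```

View pics/scene3.png

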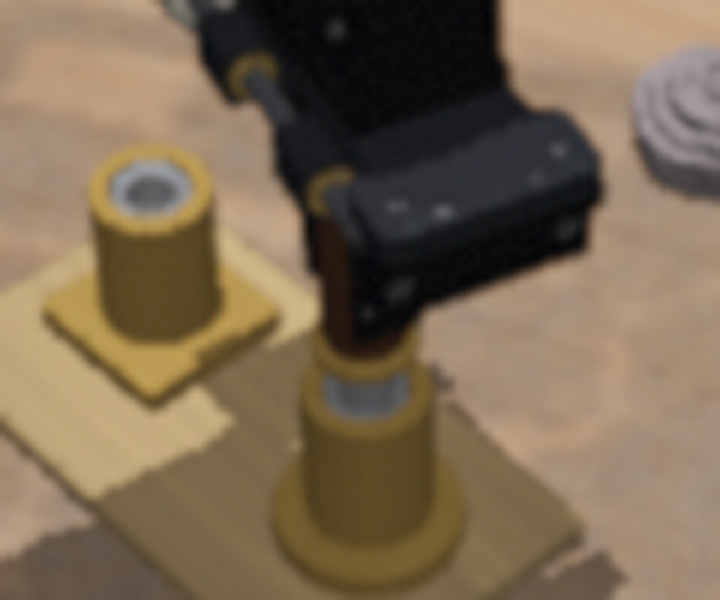

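The handle is in the boss and the taper is starting to bite. Force readings are changing from row to row, so I'll go one row at a time.

Emit:
{"method": "step_arm", "body": {"rows": [[0,0,0,0,0,0]]}}

```text
t: 7.98
eef_pos: [483.5, -79.2, 147.6]
tcp_rot: [-1.534, 1.565, -0.368]
ft_force: [0.3, 0.2, 2.4]
opening: 0.305
```

Emit:
{"method": "step_arm", "body": {"rows": [[1,0,0,0,0,0.005]]}}

```text
t: 8.1
eef_pos: [483.9, -79.3, 147.5]
tcp_rot: [-1.442, 1.568, -0.276]
ft_force: [-4.3, 0.7, 25.6]
opening: 0.301
```

Emit:
{"method": "step_arm", "body": {"rows": [[1,0,0,0,0,0]]}}

```text
t: 8.22
eef_pos: [484.1, -79.4, 147.5]
tcp_rot: [-1.468, 1.568, -0.302]
ft_force: [-5.5, 0.6, 22.5]
opening: 0.3
```

```bash
python3 -c "
from h import *
import cv2
go()
im=env.read_camera('scene')[:,:,::-1]
u,v=311,255
cv2.imwrite('pics/scene4.png',cv2.resize(im[v-50:v+50,u-60:u+60],None,fx=6,fy=6,interpolation=cv2.INTER_CUBIC))
go()
"
```

```text
t 8.225 pos [484.07  -79.35  147.455] f [-5.502  0.587 22.506] open 28.492268734254584 qv 0.009112090145213757 j [-0.297  0.43   1.985 -0.     0.724 -1.464]
toolx [ 0.003 -0.001 -1.   ] y [-0.919  0.393 -0.003] z [0.393 0.919 0.   ]
levelling rotvec(tool) [0.    0.    0.003]
t 8.275 pos [484.029 -79.345 147.489] f [-5.417  1.67  20.499] open 29.156498258034247 qv 0.003395572794782171 j [-0.297  0.43   1.985 -0.     0.724 -1.464]
toolx [ 0.003 -0.001 -1.   ] y [-0.919  0.393 -0.003] z [0.393 0.919 0.   ]
levelling rotvec(tool) [0.    0.    0.003]
```

View pics/scene4.png

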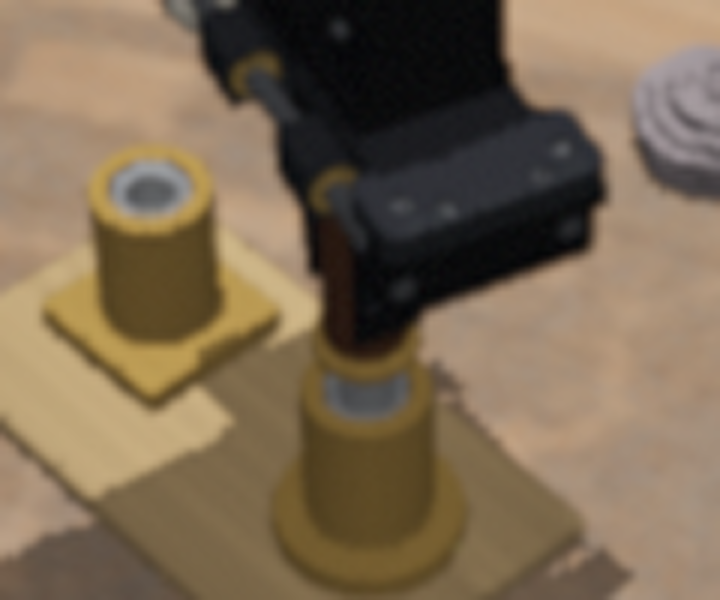

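```bash
python3 -c "
from h import *
import cv2
for x,y,z in((481.9,-77.7,164),(484,-79.3,100.4),(484,-79.3,103.4)):
    # front of the collar towards the camera: ellipse lower extreme
    P=np.array([proj('scene',[x+18*np.cos(a),y+18*np.sin(a),z]) for a in np.linspace(0,6.28,100)])
    print((P.max(0)-[251,205]+.5)*6,(P.min(0)-[251,205]+.5)*6)
a=cv2.imread('pics/scene2.png');b=cv2.imread('pics/scene4.png')
c=np.hstack([a[150:350,250:470],b[270:470,250:470]])
cv2.imwrite('pics/cmp.png',cv2.resize(cv2.convertScaleAbs(c,alpha=1.6,beta=10),None,fx=1.8,fy=1.8))
"
```

```text
[419.531 248.514] [301.316 165.804]
[428.456 389.897] [315.395 307.312]
[428.435 383.445] [315.143 300.851]
```

View pics/cmp.png

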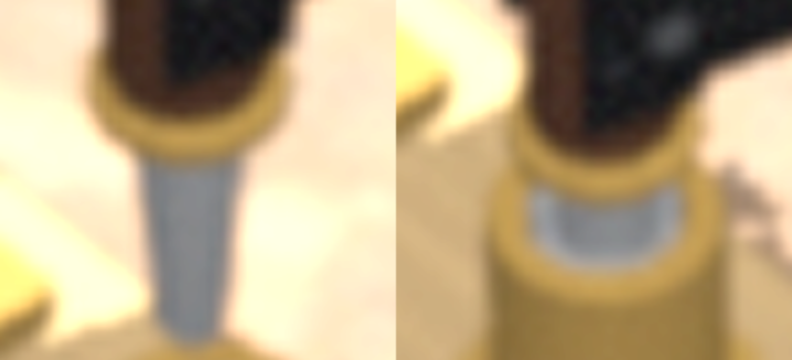

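Image comparison: the collar moved exactly with the gripper (crop y 242→383), so nothing slipped in the grip. There's a -5.5 N side load, so I'll relieve it and then press again.

Emit:
{"method": "step_arm", "body": {"rows": [[0,1,0,0,0,0.003]]}}

```text
t: 8.4
eef_pos: [483.4, -79.1, 147.7]
tcp_rot: [-1.273, 1.57, -0.106]
ft_force: [3.2, -2.4, -5.8]
opening: 0.297
```

Emit:
{"method": "step_arm", "body": {"rows": [[0,0.6,0,0,0,0]]}}

```text
t: 8.52
eef_pos: [483.1, -79.0, 147.6]
tcp_rot: [-1.351, 1.569, -0.185]
ft_force: [2.6, -0.6, -0.2]
opening: 0.299
```

Emit:
{"method": "step_arm", "body": {"rows": [[0.8,0,0,0,0,0]]}}

```text
t: 8.65
eef_pos: [483.5, -79.1, 147.5]
tcp_rot: [-1.42, 1.568, -0.254]
ft_force: [-3.9, 0.2, 22.7]
opening: 0.304
```

Emit:
{"method": "step_arm", "body": {"rows": [[0.8,0,0,0,0,0]]}}

```text
t: 8.78
eef_pos: [483.5, -79.1, 147.5]
tcp_rot: [-1.435, 1.567, -0.269]
ft_force: [-4.8, 0.5, 20.7]
opening: 0.302
```

Emit:
{"method": "step_arm", "body": {"rows": [[0.8,0,0,0,0,0]]}}

```text
t: 8.9
eef_pos: [483.4, -79.1, 147.5]
tcp_rot: [-1.452, 1.567, -0.286]
ft_force: [-4.1, 0.6, 17.1]
opening: 0.3
```

Emit:
{"method": "step_arm", "body": {"rows": [[0,0,0,0,0,0.002],[-3,0,0,0,0,0],[-5,0,0,0,0,0],[-8,0,0,0,0,0],[0,0,0,0,0,0]]}}

```text
t: 9.52
eef_pos: [481.8, -78.6, 162.6]
tcp_rot: [1.605, 1.567, 2.772]
ft_force: [0.4, -0.2, -9.0]
opening: 0.299
```

```bash
python3 -c "
from h import *
import cv2
go([482,-79,190])
im=env.read_camera('scene')[:,:,::-1]
u,v=311,255
cv2.imwrite('pics/scene5.png',cv2.resize(im[v-50:v+50,u-60:u+60],None,fx=6,fy=6,interpolation=cv2.INTER_CUBIC))
go()
"
```

```text
t 9.525 pos [481.83  -78.563 162.632] f [ 0.438 -0.183 -9.004] open 28.421218318303097 qv 0.010760375671670326 j [-0.297  0.405  1.972  0.     0.769 -1.464]
toolx [-0.004  0.002 -1.   ] y [-0.919  0.393  0.004] z [ 0.393  0.919 -0.   ]
levelling rotvec(tool) [ 0.    -0.    -0.004]
shift tool [-27.369  -0.212  -0.339]
t 9.575 pos [481.642 -78.529 162.331] f [ 0.041  0.096 -7.449] open 28.96043493717978 qv 0.005422879843637188 j [-0.297  0.406  1.972  0.     0.768 -1.464]
toolx [-0.004  0.002 -1.   ] y [-0.919  0.393  0.005] z [ 0.393  0.919 -0.   ]
levelling rotvec(tool) [ 0.    -0.    -0.005]
```

View pics/scene5.png

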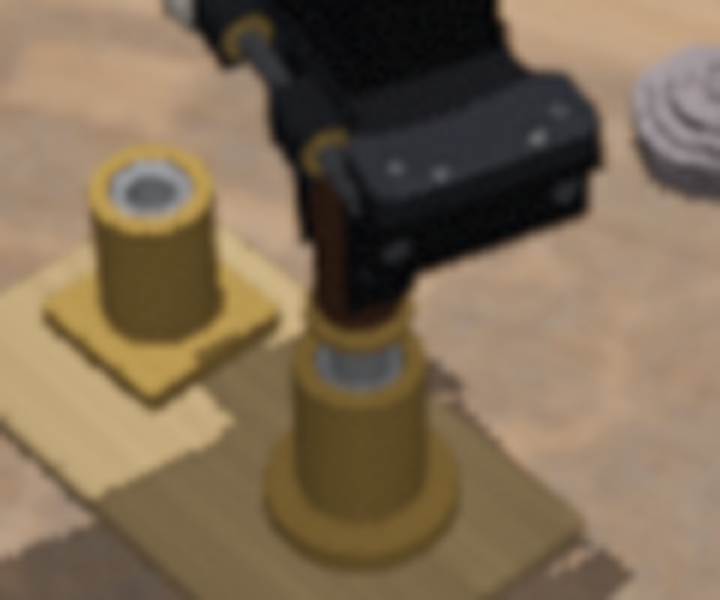

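The die hangs from the handle: its foot edge rose from crop y 587 to 565 and the force is about -7.5 N. Lifting higher and holding.

Emit:
{"method": "step_arm", "body": {"rows": [[-10,0,0,0,0,-0.004],[-14,0,0,0,0,0],[-12,0,0,0,0,0],[0,0,0,0,0,0],[0,0,0,0,0,0],[0,0,0,0,0,0],[0,0,0,0,0,0],[0,0,0,0,0,0]]}}

```text
t: 10.58
eef_pos: [481.3, -78.4, 200.5]
tcp_rot: [1.789, 1.569, 2.956]
ft_force: [-0.4, 1.2, -7.3]
opening: 0.302
```

```bash
python3 -c "
from h import *
import cv2
go([457,-295,198])
im=env.read_camera('scene')[:,:,::-1]
u,v=311,235
cv2.imwrite('pics/scene6.png',cv2.resize(im[v-50:v+50,u-60:u+60],None,fx=6,fy=6,interpolation=cv2.INTER_CUBIC))
"
```

```text
t 10.575 pos [481.25  -78.412 200.541] f [-0.386  1.204 -7.347] open 28.725022833486616 qv 0.0026706519286183853 j [-0.297  0.348  1.934 -0.     0.861 -1.463]
toolx [-0.001  0.    -1.   ] y [-0.919  0.393  0.001] z [ 0.393  0.919 -0.   ]
levelling rotvec(tool) [ 0.    -0.    -0.001]
shift tool [   2.517  -62.906 -208.666]
```

View pics/scene6.png

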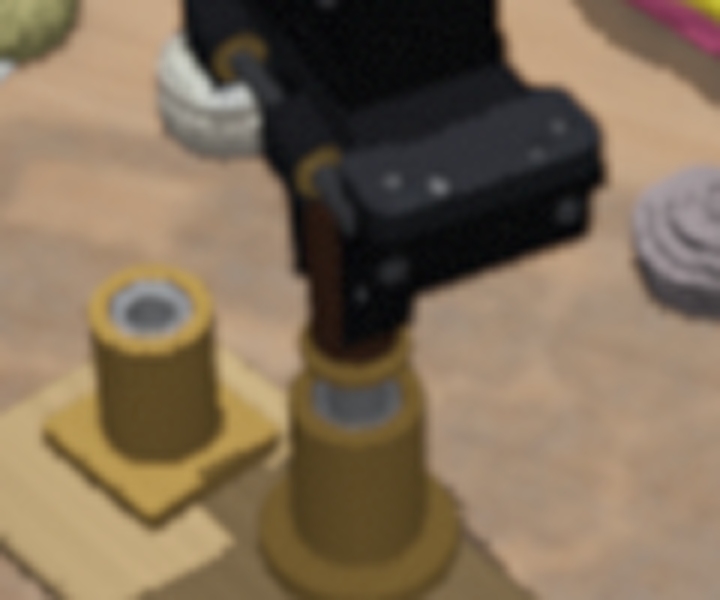

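The die is hanging well clear and has been held over 0.6 s. Moving to the tray.

Emit:
{"method": "step_arm", "body": {"rows": [[0,-5,-15,0,0,0],[0,-8,-27,0,0,0],[0,-10,-34,0,0,0],[0,-10,-34,0,0,0],[0,-10,-34,0,0,0],[0,-9,-28,0,0,0],[0,-5,-18,0,0,0],[0,-3,-9,0,0,0]]}}

```text
t: 11.62
eef_pos: [456.3, -295.3, 200.0]
tcp_rot: [2.065, 1.569, -3.051]
ft_force: [0.1, 1.0, -8.0]
opening: 0.302
```

Emit:
{"method": "step_arm", "body": {"rows": [[0,0,0,0,0,0],[0,0,0,0,0,0]]}}

```text
t: 11.88
eef_pos: [456.2, -294.8, 199.7]
tcp_rot: [1.698, 1.568, 2.865]
ft_force: [-0.4, 0.1, -7.3]
opening: 0.298
```

```bash
python3 -c "
from h import *
go([457,-295.4,155])
"
```

```text
t 11.875 pos [ 456.21  -294.778  199.733] f [-0.436  0.067 -7.26 ] open 28.320513409639407 qv 0.0027807817740734624 j [-0.695  0.423  1.805 -0.001  0.916 -1.861]
toolx [-0.002  0.001 -1.   ] y [-0.92   0.393  0.002] z [ 0.393  0.92  -0.   ]
levelling rotvec(tool) [ 0.    -0.    -0.002]
shift tool [44.731 -1.079 -0.248]
```

Emit:
{"method": "step_arm", "body": {"rows": [[10,-1,0,0,0,-0.002],[14,0,0,0,0,0],[12,0,0,0,0,0],[7,0,0,0,0,0],[0,0,0,0,0,0],[0,0,0,0,0,0]]}}

```text
t: 12.62
eef_pos: [457.5, -293.3, 153.0]
tcp_rot: [1.368, 1.569, 2.537]
ft_force: [0.8, -0.0, -8.1]
opening: 0.304
```

```bash
python3 -c "
from h import *
import cv2
go([457,-295.4,143])
im=env.read_camera('scene')[:,:,::-1]
u,v=proj('scene',[457,-295,50]).astype(int);v=min(v,430)
cv2.imwrite('pics/scene7.png',cv2.resize(im[v-50:v+50,u-60:u+60],None,fx=6,fy=6,interpolation=cv2.INTER_CUBIC))
"
```

```text
t 12.625 pos [ 457.469 -293.307  153.001] f [ 0.827 -0.036 -8.075] open 28.907561487474887 qv 0.004744773679301532 j [-0.692  0.485  1.852 -0.     0.807 -1.861]
toolx [-0.001  0.001 -1.   ] y [-0.921  0.391  0.002] z [0.391 0.921 0.   ]
levelling rotvec(tool) [ 0.     0.    -0.002]
shift tool [10.    -0.403 -2.114]
```

View pics/scene7.png

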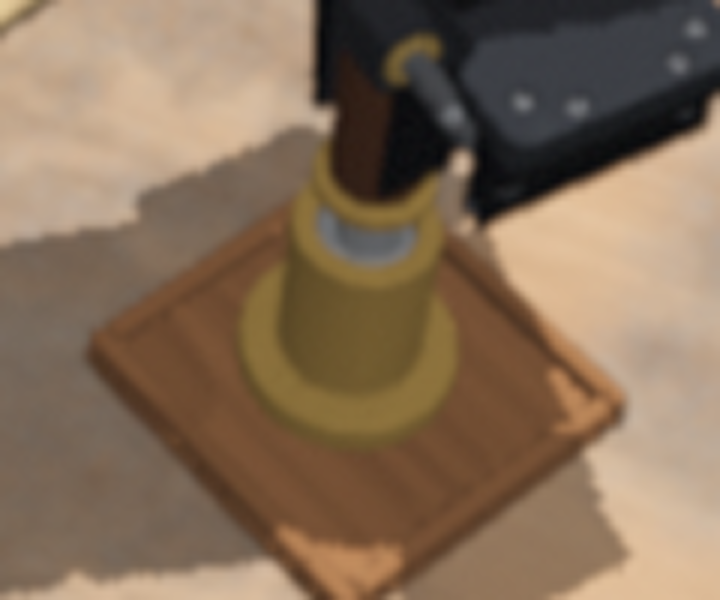

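The die (foot centre at crop (350,340)) hangs over the tray middle, about 10 mm above the floor. Lowering slowly.

Emit:
{"method": "step_arm", "body": {"rows": [[3,0,-2,0,0,-0.002],[2.5,0,0,0,0,0],[2,0,0,0,0,0],[0,0,0,0,0,0]]}}

```text
t: 13.18
eef_pos: [456.8, -295.5, 145.7]
tcp_rot: [-1.62, 1.569, -0.451]
ft_force: [-0.3, 0.3, -7.5]
opening: 0.304
```

Emit:
{"method": "step_arm", "body": {"rows": [[0.8,0,0,0,0,0]]}}

```text
t: 13.3
eef_pos: [456.8, -295.6, 144.9]
tcp_rot: [-1.639, 1.569, -0.47]
ft_force: [0.3, -0.6, -8.1]
opening: 0.3
```

Emit:
{"method": "step_arm", "body": {"rows": [[0.8,0,0,0,0,0]]}}

```text
t: 13.42
eef_pos: [456.8, -295.6, 144.1]
tcp_rot: [-1.637, 1.569, -0.468]
ft_force: [-0.1, -0.4, -7.4]
opening: 0.304
```

Emit:
{"method": "step_arm", "body": {"rows": [[0.7,0,0,0,0,0]]}}

```text
t: 13.55
eef_pos: [456.8, -295.6, 143.4]
tcp_rot: [-1.634, 1.569, -0.465]
ft_force: [-0.0, -0.9, -8.1]
opening: 0.298
```

Emit:
{"method": "step_arm", "body": {"rows": [[0.6,0,0,0,0,0]]}}

```text
t: 13.68
eef_pos: [456.8, -295.6, 142.8]
tcp_rot: [-1.656, 1.569, -0.487]
ft_force: [-0.3, 0.7, -6.6]
opening: 0.3
```

Emit:
{"method": "step_arm", "body": {"rows": [[0.5,0,0,0,0,0]]}}

```text
t: 13.8
eef_pos: [456.9, -295.6, 142.6]
tcp_rot: [-1.682, 1.568, -0.513]
ft_force: [-1.8, 1.1, 2.2]
opening: 0.299
```

Contact at z 142.6, as predicted. Releasing.

Emit:
{"method": "step_arm", "body": {"rows": [[0,0,0,0,0,0],[0,0,0,0,0,0],[0,0,0,0,0,0],[0,0,0,0,0,0],[0,0,0,0,0,0],[0,0,0,0,0,0]], "grip": 75}}

```text
t: 14.55
eef_pos: [458.0, -296.5, 144.2]
tcp_rot: [-1.796, 1.564, -0.626]
ft_force: [1.0, -0.2, 0.2]
opening: 0.783
```

```bash
python3 -c "
from h import *
go()
"
```

```text
t 14.55 pos [ 457.97  -296.493  144.18 ] f [ 0.992 -0.247  0.153] open 74.50432207655925 qv 0.0017973756725038735 j [-0.696  0.497  1.86   0.001  0.778 -1.866]
toolx [ 0.006 -0.004 -1.   ] y [-0.92   0.391 -0.007] z [ 0.391  0.92  -0.002]
levelling rotvec(tool) [ 0.    -0.002  0.007]
```

Emit:
{"method": "step_arm", "body": {"rows": [[-15,0,0,0,-0.002,0.007],[-30,0,0,0,0,0],[-45,0,0,0,0,0],[-45,0,0,0,0,0],[-30,0,0,0,0,0],[0,40,40,0,0,0],[0,40,40,0,0,0],[0,0,40,0,0,0]]}}

```text
t: 15.55
eef_pos: [429.4, -153.1, 314.4]
tcp_rot: [0.856, 1.569, 2.021]
ft_force: [0.6, -0.6, -0.3]
opening: 0.79
```

Emit:
{"method": "step_arm", "body": {"rows": [[0,0,50,0,0,0],[0,0,50,0,0,0],[0,0,0,0,0,0],[0,0,0,0,0,0]]}}

```text
t: 16.05
eef_pos: [469.6, -56.4, 315.2]
tcp_rot: [-0.292, 1.57, 0.876]
ft_force: [0.4, -0.4, -0.6]
opening: 0.787
```

```bash
python3 -c "
from h import *
import cv2
go()
im=env.read_camera('scene')[:,:,::-1];cv2.imwrite('pics/s_full.png',im)
im2=env.read_camera('top')[:,:,::-1]
u,v=394,345
a=cv2.resize(im[v-60:v+60,u-60:u+60],None,fx=3.3,fy=3.3,interpolation=cv2.INTER_CUBIC)
u,v=444,281
b=cv2.resize(im2[v-60:v+60,u-60:u+60],None,fx=3.3,fy=3.3,interpolation=cv2.INTER_CUBIC)
cv2.imwrite('pics/fin.png',np.hstack([a,b]))
cv2.imwrite('pics/t_full.png',im2)
"
```

```text
t 16.05 pos [469.632 -56.445 315.199] f [ 0.412 -0.379 -0.611] open 74.83564159576979 qv 0.021224271577913966 j [-0.26   0.193  1.808  0.001  1.14  -1.428]
toolx [ 0.001  0.001 -1.   ] y [-0.92   0.392 -0.   ] z [0.392 0.92  0.001]
levelling rotvec(tool) [0.    0.001 0.   ]
```

View pics/fin.png

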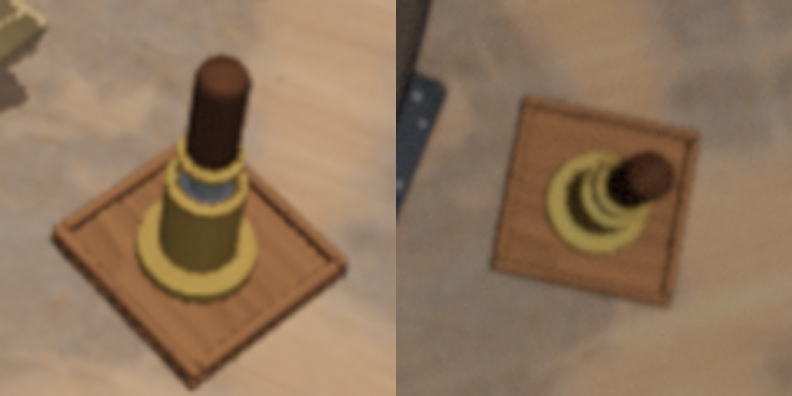

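View pics/s_full.png

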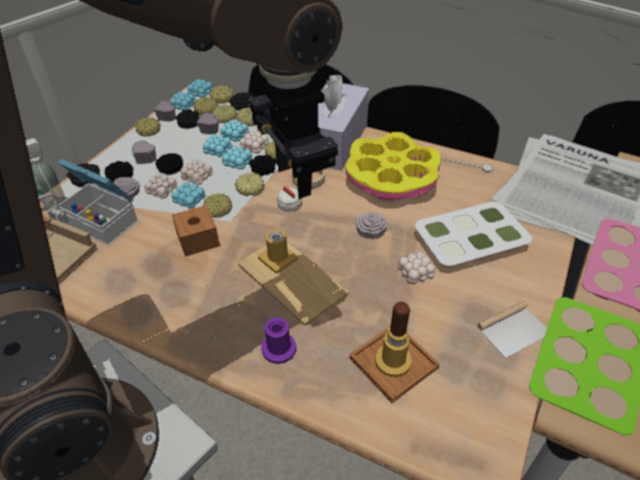

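The stamp stands in the tray with the handle in it. I'll check numerically that it is upright.

```bash
python3 -c "
from h import *
k=3.3
f=lambda u,v,x,y:((u+.5)/k-.5+x,(v+.5)/k-.5+y)
print('cap',tri(f(250,178,384,221),f(222,74,334,285)))
print('foot',tri(f(203,202,384,221),f(197,242,334,285)))
print('expected cap z',7+70-38.5+130)
import cv2
"
```

```text
cap [ 455.798 -292.748  164.446]
foot [ 456.696 -295.112   19.385]
expected cap z 168.5
```

```bash
python3 -c "
from cell import env
print(env.job_done())"
```

```text
the job is handed in; nothing more can be done
None
```

The stamp is assembled and standing upright in the tray, with the handle still wedged in and the gripper clear. I handed the job in about 16 s into the 56 s limit; it reports no verdict.

- **Fit:** I took the handle from the holder and pressed its shank into the round die. The tip ended about 36–38 mm below the mouth. The highest reading I saw was 25.6 N (about 27 N of push with the handle's weight), under the 30 N limit. I only read the force at the end of each row or call, so a short higher peak could have gone unseen.
- **Lift:** The die hung from the handle by friction alone, about 50 mm above the board, for over half a second. The measured load was about 7.5 N.
- **Set-down:** I lowered it into the tray; the last reading before I let go was 2.2 N at the wrist.
- **Last checks:** The foot is at about (457, -295) against a tray centre of (457, -295), and the tilt is about 0.02 rad. In the last camera view, the square die, soaps and timer look undisturbed.
- **Disagreements:**
  - **Handle height:** The collar looked about 3 mm higher in the images than the arm pose implied, both before and after the press. That points to calibration rather than slip. In the final check the cap came out about 4 mm lower than I expected.
  - **Resistance:** It rose much faster than the stated 4 N per mm, and I did not find out why. There was also a side load of up to 5.5 N, which I mostly relieved before the final press.

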